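# Check off three passed parts

## Task

Each of the four check-off stands on the bench holds a sample part in its dish, with a press key in front of it that stays down once pressed. Using only the fingertips, lightly press fully down first the key of the tall sleeve, then the key of the ball nut, and last the key of the threaded boss. Leave the key of the small plain blank up, and do not lift or disturb the samples or the tools lying about.

Things in the scene. Friction and masses are not known exactly. Their poses are not given: they have to be found in the camera images.
- sleeve: sample part, loose: tall plain bored sleeve, 28 mm diameter, 66 mm tall, the tallest of the samples, off-white like the other samples; stands upright in the round dish of its own check-off stand. Origin: centre of its underside, z up.
- key_sleeve_top (a point): centre of the flat top of the round press key on the stand of the sleeve: a black sprung pad, 27 mm diameter, 10 mm tall, on a steel flange 31 mm across. Its top is 66 to 68 mm above the bench when up, 56 mm when the key is fully down and released. The pad itself gives up to 8 mm under the finger (1.2 N per mm) and springs back. z up.
- key_sleeve (a joint): how far this key's flange is pushed down (m), not counting the give of its pad: starts between 0 and 0.002, 0.012 is fully down on its collar. Moves straight down against a friction of about 1.5 N (a little more when pushed fast), has no spring, and stays where it is left.
- nut: sample part, loose: ball nut, a squat bored ball 24 mm across and 16 mm tall, the lowest of the samples, off-white like the other samples; stands upright in the round dish of its own check-off stand. Origin: centre of its underside, z up.
- key_nut_top (a point): centre of the flat top of the round press key on the stand of the nut: a black sprung pad, 27 mm diameter, 10 mm tall, on a steel flange 31 mm across. Its top is 66 to 68 mm above the bench when up, 56 mm when the key is fully down and released. The pad itself gives up to 8 mm under the finger (1.2 N per mm) and springs back. z up.
- key_nut (a joint): how far this key's flange is pushed down (m), not counting the give of its pad: starts between 0 and 0.002, 0.012 is fully down on its collar. Moves straight down against a friction of about 1.5 N (a little more when pushed fast), has no spring, and stays where it is left.
- boss: sample part, loose: threaded boss, 34 mm diameter, 40 mm tall, the widest of the samples, with rounded threads below a plain neck, off-white like the other samples; stands upright in the round dish of its own check-off stand. Origin: centre of its underside, z up.
- key_boss_top (a point): centre of the flat top of the round press key on the stand of the boss: a black sprung pad, 27 mm diameter, 10 mm tall, on a steel flange 31 mm across. Its top is 66 to 68 mm above the bench when up, 56 mm when the key is fully down and released. The pad itself gives up to 8 mm under the finger (1.2 N per mm) and springs back. z up.
- key_boss (a joint): how far this key's flange is pushed down (m), not counting the give of its pad: starts between 0 and 0.002, 0.012 is fully down on its collar. Moves straight down against a friction of about 1.5 N (a little more when pushed fast), has no spring, and stays where it is left.
- cap: sample part, loose: small plain blank without a bore, 20 mm diameter, 30 mm tall, off-white like the other samples; stands upright in the round dish of its own check-off stand. Origin: centre of its underside, z up.
- key_cap_top (a point): centre of the flat top of the round press key on the stand of the cap: a black sprung pad, 27 mm diameter, 10 mm tall, on a steel flange 31 mm across. Its top is 66 to 68 mm above the bench when up, 56 mm when the key is fully down and released. The pad itself gives up to 8 mm under the finger (1.2 N per mm) and springs back. z up.
- key_cap (a joint): how far this key's flange is pushed down (m), not counting the give of its pad: starts between 0 and 0.002, 0.012 is fully down on its collar. Moves straight down against a friction of about 1.5 N (a little more when pushed fast), has no spring, and stays where it is left.
- stand_sleeve: check-off stand of the sleeve, fixed; all four alike, in any order left to right. Aluminium base 124 x 60 x 6 mm, origin: centre of its underside; -x end towards the robot, yaw up to 0.4 rad. Grey housing 46 x 46 mm, with steel collar 42 mm high, carries the key at x = -33 mm; sample dish at x = +34 mm (48 mm across, floor 8 mm, rim 12 mm above the bench).
- stand_nut: check-off stand of the nut, fixed; all four alike, in any order left to right. Aluminium base 124 x 60 x 6 mm, origin: centre of its underside; -x end towards the robot, yaw up to 0.4 rad. Grey housing 46 x 46 mm, with steel collar 42 mm high, carries the key at x = -33 mm; sample dish at x = +34 mm (48 mm across, floor 8 mm, rim 12 mm above the bench).
- stand_boss: check-off stand of the boss, fixed; all four alike, in any order left to right. Aluminium base 124 x 60 x 6 mm, origin: centre of its underside; -x end towards the robot, yaw up to 0.4 rad. Grey housing 46 x 46 mm, with steel collar 42 mm high, carries the key at x = -33 mm; sample dish at x = +34 mm (48 mm across, floor 8 mm, rim 12 mm above the bench).
- stand_cap: check-off stand of the cap, fixed; all four alike, in any order left to right. Aluminium base 124 x 60 x 6 mm, origin: centre of its underside; -x end towards the robot, yaw up to 0.4 rad. Grey housing 46 x 46 mm, with steel collar 42 mm high, carries the key at x = -33 mm; sample dish at x = +34 mm (48 mm across, floor 8 mm, rim 12 mm above the bench).
- marker: bystander, loose: paint marker lying on the bench behind the stands, 128 mm long, 16 mm thick; origin below its middle.
- caliper: bystander, loose: caliper lying behind the stands, 236 x 75 mm, 17 mm high; origin below its middle.
- screwdriver: bystander, loose: screwdriver lying behind the stands, 210 mm long, 28 mm thick; origin below its middle.
There are look-alikes about, which are no part of the job. What is shaped like the stand_sleeve but red is not meant.

How it is judged (in metres and radians):
On the way, in this order (a step that is already met when the one before it is completed fails the run):
1. the key of the sleeve is down while the other three are up (value of joint key_sleeve above 0.009 m and value of joint each of key_nut, key_boss, key_cap below 0.005 m), for 0.1 s.
2. then the key of the ball nut is down while that of the boss is up (value of joint key_nut above 0.009 m and value of joint key_boss below 0.005 m), for 0.1 s.
3. then the key of the threaded boss is down (value of joint key_boss above 0.009 m), for 0.1 s.
At the end, for the whole second after the job is handed in: the keys of the sleeve, the ball nut and the threaded boss are each down by more than 9 of their 12 mm, the key of the plain blank by less than 5 mm; the four samples stand upright (within 0.2 rad) and at rest in their dishes, within 15 mm of where they were (value of joint each of key_sleeve, key_nut, key_boss above 0.009 m and value of joint key_cap below 0.005 m and distance of each of sleeve, nut, boss, cap from where it was at the start of the episode below 0.015 m and angle between each of sleeve, nut, boss, cap's own z axis and vertical below 0.2 rad and linear speed of each of sleeve, nut, boss, cap below 0.02 m/s); the robot touches nothing.
It fails at once if the key of the plain blank is pressed (5 mm or more) (value of joint key_cap above 0.005 m).
It fails at once if a key is pressed hard (over 25 N) instead of lightly (contact force between any of the arm, the fingers and stand_sleeve above 25 N or contact force between any of the arm, the fingers and stand_nut above 25 N or contact force between any of the arm, the fingers and stand_boss above 25 N or contact force between any of the arm, the fingers and stand_cap above 25 N).
It fails at once if a sample is lifted more than 10 mm, shifted more than 15 mm or tipped (height (world z) of any of sleeve, nut, boss, cap above 0.018 m or distance of any of sleeve, nut, boss, cap from where it was at the start of the episode above 0.015 m or angle between any of sleeve, nut, boss, cap's own z axis and vertical above 0.3 rad).
It fails at once if the marker, caliper or screwdriver is moved more than 20 mm (distance of any of marker, caliper, screwdriver from where it was at the start of the episode above 0.02 m).
It also fails if it takes over 48 s, if anything falls off the work surface, if the arm or the gripper's body presses on something with over 40 N, if the wrist force passes 120 N, or if a joint passes its speed limit or range.

## Robot

A 7-joint arm with a two-finger parallel gripper is mounted at the origin on a cart in front of the work surface, level with it; the furniture and walls round the work are solid. World frame = base frame: x ahead of the robot, y to its left, z up, the work surface at z = 0. Lengths are in mm, angles in rad, forces in N, time in s.
With the tool pointing down it reaches from about 350 to 900 mm from the base axis. Payload 8.1 kg.
Tool frame: the origin (TCP) lies midway between the tips of the shut fingers; the grasp point (between the pads) lies ctrl.grip_depth behind it (ctrl.grip_depth is the distance from the TCP to the grasp point, in mm); z points along the fingers, y is the line along which they close (so a half turn about z gives the same grasp; the last joint's range is limited). The gripper opens to 85 mm and grips with 20 to 120 N. Pads are 22 mm wide; open, the fingers measure 114 mm over their backs; the gripper's body (76 mm by 85 mm) begins 54 mm behind the grasp point. The pads swing forward as they close: fully open they stand 13 mm farther back than shut.
Start: joints at [1.153, 0.434, 0.025, 1.573, -0.012, 1.134, -0.075], TCP at [193.493, -594.308, 231.323] pointing down, gripper open.
Joint ranges: [-2.62, 2.62], [-0.44, 2.09], [-1.27, 1.32], [0.08, 2.57], [-1.32, 4.46], [0.12, 2], [-2.74, 2.74]. Speed limits (rad/s): [2.22, 2.22, 3.01, 3.01, 3.14, 3.14, 3.14].

## Interface

Orientations are given as a rotation vector (axis times angle).
In Python, from cell import monitor, eyes, order, ctrl gives the robot as it stands.
- The arm moves only by the tool drive_tool, never from a script. Its argument "steps" is a list of rows, each an object with "dp": the shift along the tool's x, y, z in mm, a list of three; "rot": the turn, a rotation vector about the tool's x, y, z in degrees, a list of three; "grip": the closure, from -1 (fully open) to 1 (shut). A call has 1 to 20 rows; each row shifts and turns the commanded pose from where the row before left it, along the tool's axes as they then stand; what a row does not reach is not made up. A row lasts 1/10 s, in which the tool goes at most 50 mm and 8.59 degrees, less where a joint would pass 70% of its speed; a pose out of reach is approached as far as the arm can. A call is refused whole if a number of a shift passes 50 or a number of a turn 8.59, either way. A call with a gripper value outside its range is refused whole. The fingers move at their own pace and stop on an object; "newtons" is the grip in N (left out, the last holds). Time passes only in rows, so rows that do not move let the fingers close. It gives the time, the measured TCP pose, the force, the opening and the grip force at its end, in the units of the state.
- monitor.read_state(): the state, without advancing time (a new reading comes with each control period).
- eyes.get_image(name): name is "scene" or "top"; returns (picture, depth): 420x560x3 uint8, red, green, blue; 420x560 float32, mm along the optical axis (not along the pixel's ray), 0 where there is no reading.
- eyes.calibration(name): a dict with "K" (3x3 intrinsics, pixels), "view" (4x4, takes a point from world to camera coordinates). Camera axes: x right, y down, z forward; pixel columns grow to the right and rows downward; lengths in mm; the calibration is good to about 2 mm. A picture is of the moment at which its call begins. calibration takes no time and is no camera call.
- order.finish_job(): hands the job in; it is judged then, once.
The state is a dict: "time_s": time; "joints": joint angles; "joint_vel": joint speeds; "joint_efforts": joint torques, N m; "ee_pos": TCP position; "orientation": TCP orientation; "force": force on the tool from outside, world axes, zero at the start; "moment": the same for the moment, N m; "gripper_width": finger opening in mm; "grip_force": force on a finger pad.
Only numpy, scipy, OpenCV 4.12 (cv2) and the standard library are available. Lean on these libraries where they do the work, as an engineer would, in place of code of your own. Each camera call takes 0.05 s, during which the arm holds its last target. There are 200 camera calls.

## Working session

There is one attempt and no reset: what is moved stays moved. The work goes in short steps, Python scripts to look and compute and a tool call to move; the robot and the scene stay as the last step left them, time stands still between calls to the robot, and variables do not carry over. Pictures are saved under pics/ and viewed, at most 10 in all, crops included, and the job is handed in when it is done.

Besides the shell and the picture viewer there is one more tool, called by a JSON object that holds its "op" and its "data", one argument or row to a line. drive_tool: Moves the arm, as the interface text tells. Its arguments: {"type":"object","properties":{"steps":{"type":"array"},"newtons":{"type":"number"}},"required":["steps"]}

```bash
mkdir -p pics
python3 - <<'E'
from cell import monitor, eyes, order, ctrl
import cv2, numpy as np
for n in("scene","top"):
    p,d=eyes.get_image(n); cv2.imwrite(f"pics/{n}0.png",p[:,:,::-1]); np.savez(f"{n}0.npz",p=p,d=d)
    c=eyes.calibration(n); print(n,c["K"].round(1).tolist(),np.array(c["view"]).round(3).tolist())
s=monitor.read_state(); print(s, ctrl.grip_depth)
E
```

```text
scene [[435.5, 0.0, 275.9], [0.0, 435.5, 210.2], [0.0, 0.0, 1.0]] [[0.907, -0.42, 0.003, -433.347], [-0.279, -0.607, -0.744, 329.425], [0.314, 0.674, -0.668, 1026.19], [0.0, 0.0, 0.0, 1.0]]
top [[406.4, 0.0, 281.0], [0.0, 406.4, 216.3], [0.0, 0.0, 1.0]] [[0.021, -1.0, 0.007, 152.198], [-0.991, -0.022, -0.134, 562.527], [0.134, -0.004, -0.991, 1386.148], [0.0, 0.0, 0.0, 1.0]]
{'time_s': 0.1, 'joints': array([ 1.15341446,  0.43514582,  0.02495101,  1.57398988, -0.01158069,
        1.13397305, -0.07510981]), 'joint_vel': array([-0.00152063, -0.00110543, -0.00012986, -0.00333091,  0.00083177,
        0.00094977, -0.00071343]), 'joint_efforts': array([ 2.88991694e-03, -6.71762323e+01,  1.02794163e+00, -3.16905355e+01,
        1.57438003e-02,  7.27964623e-03,  8.13018414e-05]), 'ee_pos': array([ 193.32875172, -593.88990383,  230.61510483]), 'orientation': array([-3.10146278e+00, -4.92133110e-01,  5.42649689e-04]), 'force': array([ 0.64618939, -0.00260953, -1.21234621]), 'moment': array([-0.04794366, -0.00259654, -0.02116543]), 'grip_force': 0.0, 'gripper_width': 85.38253711312235} 18.700000000000003
```

View pics/scene0.png

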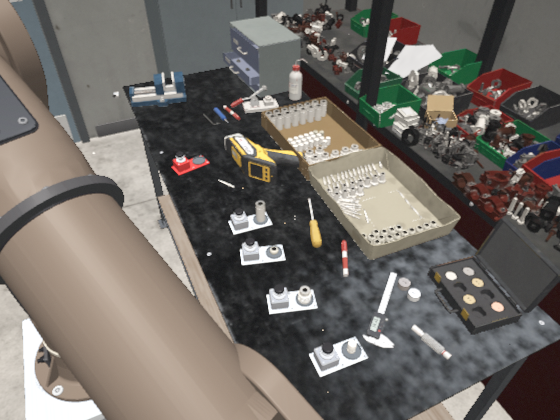

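View pics/top0.png

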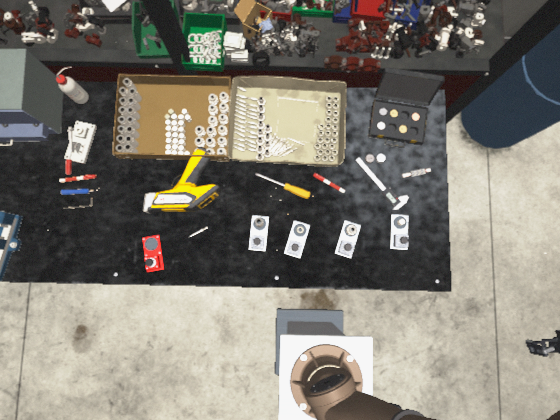

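Four stands lie in a row in top at (259,233), (297,239), (348,239) and (400,231), and the red look-alike is at (152,253). In scene the stands appear at (250,217), (262,253), (291,298) and (338,355). Next I'll zoom in and measure them.

```bash
cat > h.py <<'E'
import numpy as np
from cell import eyes
def cam(n):
    c=eyes.calibration(n); return np.array(c["K"]),np.array(c["view"])
def ray(n,uv,z):
    K,V=cam(n); d=V[:3,:3].T@np.linalg.solve(K,[*uv,1]); o=-V[:3,:3].T@V[:3,3]
    return o+d*(z-o[2])/d[2]
def cloud(n,d):
    K,V=cam(n); v,u=np.mgrid[:420,:560]
    P=np.stack([(u-K[0,2])/K[0,0]*d,(v-K[1,2])/K[1,1]*d,d],-1)
    return (P-V[:3,3])@V[:3,:3]
E
python3 - <<'E'
import numpy as np,cv2
from h import *
t=np.load("top0.npz");s=np.load("scene0.npz")
W=cloud("top",t["d"]); sat=np.ptp(t["p"].astype(int),axis=2)
m=((W[...,2]>3)&(W[...,2]<100)&(t["d"]>0)).astype(np.uint8)
m[:,:235]=0;m[:205]=0;m[265:]=0;m[:,420:]=0
n,l,st,c=cv2.connectedComponentsWithStats(m)
for i in range(1,n):
    if st[i,4]<150: continue
    mm=l==i; w=W[mm]
    k=w[(w[:,2]>60)&(w[:,2]<72)]
    print(c[i].round(1),st[i,4],"zmax",w[:,2].max().round(1))
    for lo,hi in((14,22),(22,36),(36,45),(45,60),(60,72),(72,80)):
        q=w[(w[:,2]>lo)&(w[:,2]<hi)]
        if len(q): print("  z",lo,hi,len(q),q.mean(0).round(1))
a=cv2.resize(t["p"][205:265,235:425],None,fx=4,fy=4,interpolation=3)
b=cv2.resize(s["p"][190:380,215:380],None,fx=3,fy=3,interpolation=3)
cv2.imwrite("pics/a.png",a[:,:,::-1]);cv2.imwrite("pics/b.png",b[:,:,::-1])
E
```

```text
[399.7 231.9] 621 zmax 73.7
  z 14 22 27 [ 526.5 -250.2   17.9]
  z 22 36 57 [ 496.6 -249.5   31.9]
  z 36 45 99 [ 496.7 -256.    39.3]
  z 45 60 19 [ 482.3 -253.5   53.2]
  z 60 72 47 [ 483.2 -257.5   66. ]
  z 72 80 2 [ 475.3 -252.9   73.1]
[258.6 232.9] 558 zmax 80.9
  z 14 22 15 [529.6 241.   16.1]
  z 22 36 29 [478.1 243.2  32.6]
  z 36 45 87 [469.3 242.9  39.2]
  z 45 60 29 [481.7 242.5  53.6]
  z 60 72 61 [486.2 242.3  66.7]
  z 72 80 26 [532.1 240.2  74.7]
[347.9 238.9] 572 zmax 71.6
  z 14 22 23 [501.9 -76.3  17.1]
  z 22 36 58 [477.6 -71.5  32.5]
  z 36 45 94 [464.1 -64.8  39.6]
  z 45 60 51 [494.1 -77.6  50.9]
  z 60 72 46 [454.8 -64.9  66.1]
[297.1 238.9] 568 zmax 71.8
  z 14 22 34 [512.4  98.9  17.4]
  z 22 36 39 [465.3 109.5  30.8]
  z 36 45 81 [450.1 114.9  39.3]
  z 45 60 17 [449.4 112.3  55.9]
  z 60 72 49 [450.7 114.8  66.1]
```

View pics/a.png

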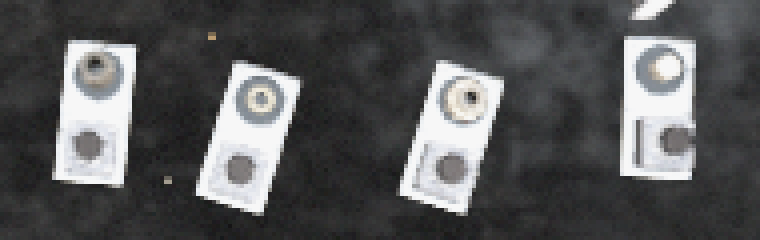

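View pics/b.png

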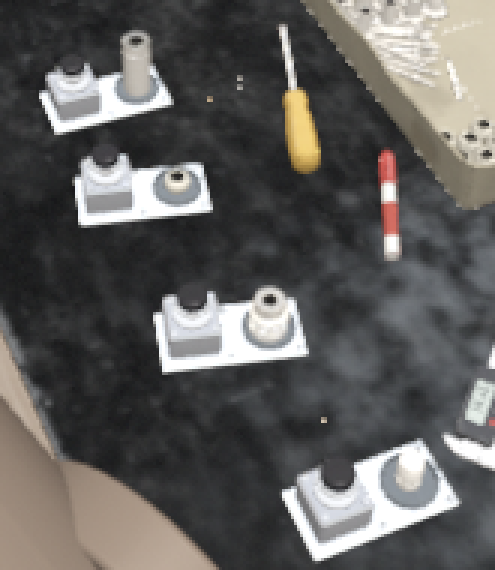

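Left to right the samples are the tall sleeve, the squat nut, the boss and the plain blank. The pads in top crop a sit at (88,146), (239,169), (452,169) and (676,141). I'll cast rays from the dark-pad centroids in both views.

Run:
```python
import numpy as np,cv2
from h import *
t=np.load("top0.npz");s=np.load("scene0.npz")
def cen(img,uv,r=8,th=110):
    g=img.astype(int).mean(2); u,v=map(int,np.round(uv))
    m=np.zeros(g.shape,np.uint8); m[v-r:v+r+1,u-r:u+r+1]=g[v-r:v+r+1,u-r:u+r+1]<th
    n,l,st,c=cv2.connectedComponentsWithStats(m); i=l[v,u]; return c[i],st[i]
A={"sleeve":((88,146),(72,68)),"nut":((239,169),(106,156)),"boss":((452,169),(191,297)),"cap":((676,141),(338,474))}
W=cloud("top",t["d"])
for k,(a,b) in A.items():
    ua=np.array(a)/4+[235,205]-.4; ub=np.array(b)/3+[215,190]-.3
    ca,sa=cen(t["p"],ua,6); cb,sb=cen(s["p"],ub,7,80)
    print(k,ca.round(1),sa,ray("top",ca,67).round(1),"| scene",cb.round(1),sb,ray("scene",cb,64).round(1), "depth", np.median(W[int(ca[1])-1:int(ca[1])+2,int(ca[0])-1:int(ca[0])+2].reshape(-1,3),0).round(1))
```

```text
sleeve [279.5 209.5] [     0      0    560    420 235193] [578.5 170.   67. ] | scene [239.  208.7] [232 205  15  10 123] [473.3 254.3  64. ] depth [590.4 171.8   2.1]
nut [279.5 209.5] [     0      0    560    420 235195] [578.5 170.   67. ] | scene [249.8 238.8] [243 235  15  11 123] [454.9 124.5  64. ] depth [590.4 171.8   2.1]
boss [279.5 209.5] [     0      0    560    420 235185] [578.5 170.   67. ] | scene [278.1 286. ] [271 282  15  12 126] [456.7 -57.5  64. ] depth [590.4 171.8   2.1]
cap [279.5 209.5] [     0      0    560    420 235156] [578.5 170.   67. ] | scene [327.  345.5] [320 341  15  12 125] [ 485.3 -252.6   64. ] depth [590.4 171.8   2.1]
```

Run:
```python
import numpy as np,cv2
from h import *
t=np.load("top0.npz");s=np.load("scene0.npz");W=cloud("top",t["d"])
g=t["p"].astype(int).mean(2)
A={"sleeve":(88,146),"nut":(239,169),"boss":(452,169),"cap":(676,141)}
for k,a in A.items():
    u,v=np.round(np.array(a)/4+[234.6,204.6]).astype(int)
    sl=(slice(v-7,v+8),slice(u-7,u+8)); w=np.clip(170-g[sl],0,60)
    vv,uu=np.mgrid[sl]; r=(vv-v)**2+(uu-u)**2<=36; w=w*r
    c=np.array([(uu*w).sum(),(vv*w).sum()])/w.sum()
    P=W[sl][(r)&(W[sl][...,2]>60)&(W[sl][...,2]<73)]
    print(k,c.round(2),ray("top",c,66).round(1),len(P),P.mean(0).round(1),g[v,u-7:u+8].round().astype(int))
# stand base outline (white) at z=6
m=((g>165)&(W[...,2]<150)).astype(np.uint8); m[:,:235]=0;m[:208]=0;m[265:]=0;m[:,420:]=0
m=cv2.morphologyEx(m,cv2.MORPH_CLOSE,np.ones((13,13)))
for cn in cv2.findContours(m,0,2)[0]:
    if cv2.contourArea(cn)>300:
        b=cv2.boxPoints(cv2.minAreaRect(cn)); q=np.array([ray("top",x,6)[:2] for x in b]); q=q[np.argsort(q[:,0])]
        near,far=q[:2].mean(0),q[2:].mean(0); d=far-near; L=np.linalg.norm(d); d/=L; ctr=(near+far)/2
        print("base",ctr.round(1),L.round(1),"yaw",np.arctan2(d[1],d[0]).round(3),"key",(ctr-33*d).round(1))
```

```text
sleeve [256.6  240.76] [469.4 245.6  66. ] 46 [468.5 243.3  66.1] [246 232 223 175 107 119 116 116 119 114 154 206 225 213 243]
nut [294.48 246.82] [451.5 116.3  66. ] 49 [450.7 114.8  66.1] [245 218 229 229 186 118 124 123 127 120 133 181 224 230 240]
boss [347.16 246.69] [455.8 -62.8  66. ] 46 [454.8 -64.9  66.1] [229 231 200 106 102 127 125 127 123 131 146 203 219 156  53]
cap [404.7  239.71] [ 483.8 -259.4   66. ] 48 [ 483.  -257.3   66.2] [234 232 201 123  93 118 115 113 114 115  94  69  68  65  58]
base [484.1 106.7] 125.7 yaw -0.275 key [452.4 115.6]
base [488.  -74.3] 126.1 yaw -0.29 key [456.4 -64.8]
base [502.5 243.4] 125.8 yaw -0.071 key [469.6 245.7]
base [ 529.  -258.4] 147.4 yaw -0.018 key [ 496.  -257.8]
```

Ray, depth and base-outline estimates agree to about 2 mm:

| Key | x (mm) | y (mm) |
|---|---|---|
| Sleeve | 469 | 245 |
| Nut | 451.5 | 115.5 |
| Boss | 455.5 | -64 |

I'll shut the gripper and travel high.

{"op": "drive_tool", "data": {
  "steps": [
    {"dp": [27,-30,0],"rot": [0,0,0],"grip": 1},
    {"dp": [27,-30,0],"rot": [0,0,0],"grip": 1},
    {"dp": [27,-30,0],"rot": [0,0,0],"grip": 1},
    {"dp": [27,-30,0],"rot": [0,0,0],"grip": 1},
    {"dp": [27,-30,0],"rot": [0,0,0],"grip": 1},
    {"dp": [27,-30,0],"rot": [0,0,0],"grip": 1},
    {"dp": [27,-30,0],"rot": [0,0,0],"grip": 1},
    {"dp": [27,-30,0],"rot": [0,0,0],"grip": 1},
    {"dp": [27,-30,0],"rot": [0,0,0],"grip": 1},
    {"dp": [27,-30,0],"rot": [0,0,0],"grip": 1},
    {"dp": [27,-30,0],"rot": [0,0,0],"grip": 1},
    {"dp": [27,-30,0],"rot": [0,0,0],"grip": 1},
    {"dp": [27,-30,0],"rot": [0,0,0],"grip": 1},
    {"dp": [27,-30,0],"rot": [0,0,0],"grip": 1},
    {"dp": [27,-30,0],"rot": [0,0,0],"grip": 1},
    {"dp": [27,-30,0],"rot": [0,0,0],"grip": 1}
  ],
  "newtons": 20
}}

```text
time_s: 1.7
ee_pos: [455.9, -2.7, 231.2]
orientation: [3.103, 0.492, -0.0]
force: [-0.5, -0.1, 0.8]
gripper_width: -0.2
grip_force: 0.0
```

{"op": "drive_tool", "data": {
  "steps": [
    {"dp": [11,-29,0],"rot": [0,0,0],"grip": 1},
    {"dp": [11,-29,0],"rot": [0,0,0],"grip": 1},
    {"dp": [11,-29,0],"rot": [0,0,0],"grip": 1},
    {"dp": [11,-29,0],"rot": [0,0,0],"grip": 1},
    {"dp": [11,-29,0],"rot": [0,0,0],"grip": 1},
    {"dp": [11,-29,0],"rot": [0,0,0],"grip": 1},
    {"dp": [11,-29,0],"rot": [0,0,0],"grip": 1},
    {"dp": [12,-29,0],"rot": [0,0,0],"grip": 1},
    {"dp": [0,0,30],"rot": [0,0,0],"grip": 1},
    {"dp": [0,0,30],"rot": [0,0,0],"grip": 1},
    {"dp": [0,0,30],"rot": [0,0,0],"grip": 1},
    {"dp": [0,0,30],"rot": [0,0,0],"grip": 1},
    {"dp": [0,0,10],"rot": [0,0,0],"grip": 1},
    {"dp": [0,0,10],"rot": [0,0,0],"grip": 1},
    {"dp": [0,0,0],"rot": [0,0,0],"grip": 1}
  ]
}}

```text
time_s: 3.2
ee_pos: [468.4, 243.9, 90.9]
orientation: [3.102, 0.492, -0.001]
force: [0.2, -0.5, 0.2]
gripper_width: 0.2
grip_force: 0.0
```

Run:
```python
from cell import eyes,monitor
import cv2,numpy as np
s=monitor.read_state();print(s["ee_pos"].round(1),s["orientation"],s["force"].round(2))
p=eyes.get_image("scene")[0][150:290,180:340];q=eyes.get_image("top")[0][170:270,210:320]
im=np.hstack([cv2.resize(p,(400,350),interpolation=3),cv2.resize(q,(385,350),interpolation=3)])
cv2.imwrite("pics/c.png",im[:,:,::-1])
```

```text
[468.4 243.9  90.9] [ 3.10245319e+00  4.92277022e-01 -1.23770067e-03] [ 0.16 -0.49  0.2 ]
```

View pics/c.png

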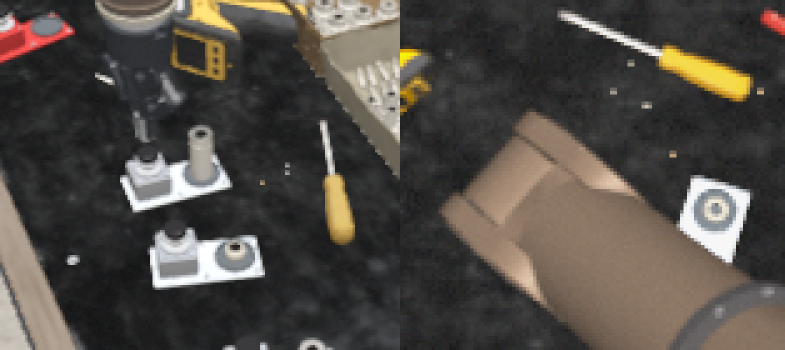

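```bash
python3 - <<'E'
from h import *
K,V=cam("scene")
for P in ([468.4,243.9,90.9],[469,245,66]):
    q=K@(V[:3,:3]@P+V[:3,3]); q=q[:2]/q[2]; print(q.round(1),((q-[180,150])*2.5).round(1))
E
python3 - <<'E'
import cv2
i=cv2.imread("pics/c.png")[90:220,90:240]
cv2.imwrite("pics/d.png",cv2.resize(i,None,fx=4,fy=4))
E
```

```text
[238.2 204.5] [145.6 136.2]
[238.7 210.5] [146.9 151.3]
```

View pics/d.png

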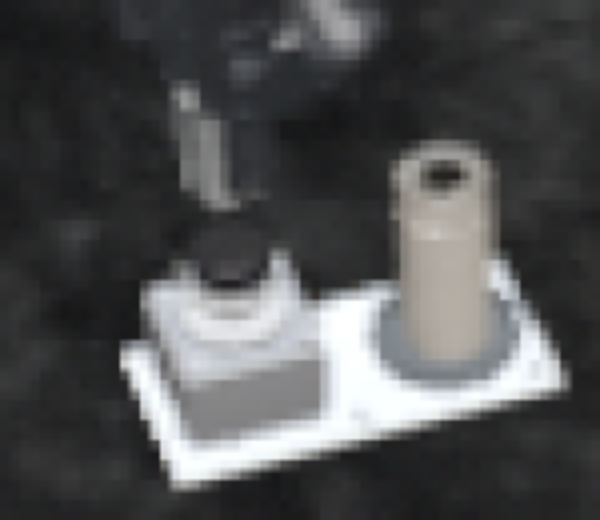

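The pad sits at crop d (230,245), where the projection predicts it, and the fingertips are right above it at (230,203). I'll press slowly.

{"op": "drive_tool", "data": {
  "steps": [
    {"dp": [0,0,10],"rot": [0,0,0],"grip": 1},
    {"dp": [0,0,10],"rot": [0,0,0],"grip": 1},
    {"dp": [0,0,3],"rot": [0,0,0],"grip": 1},
    {"dp": [0,0,3],"rot": [0,0,0],"grip": 1},
    {"dp": [0,0,3],"rot": [0,0,0],"grip": 1},
    {"dp": [0,0,3],"rot": [0,0,0],"grip": 1},
    {"dp": [0,0,3],"rot": [0,0,0],"grip": 1},
    {"dp": [0,0,2],"rot": [0,0,0],"grip": 1},
    {"dp": [0,0,0],"rot": [0,0,0],"grip": 1},
    {"dp": [0,0,0],"rot": [0,0,0],"grip": 1}
  ]
}}

```text
time_s: 4.3
ee_pos: [468.5, 243.9, 54.4]
orientation: [3.103, 0.492, -0.0]
force: [-0.7, -0.1, 2.9]
gripper_width: 0.2
grip_force: 1.0
```

Force is rising, so I'll go 2.5 mm further.

{"op": "drive_tool", "data": {
  "steps": [
    {"dp": [0,0,1.5],"rot": [0,0,0],"grip": 1},
    {"dp": [0,0,1],"rot": [0,0,0],"grip": 1},
    {"dp": [0,0,0],"rot": [0,0,0],"grip": 1},
    {"dp": [0,0,0],"rot": [0,0,0],"grip": 1}
  ]
}}

```text
time_s: 4.7
ee_pos: [468.6, 244.0, 51.9]
orientation: [3.103, 0.492, 0.0]
force: [-2.2, -0.8, 5.1]
gripper_width: -0.1
grip_force: 2.5
```

At 5.1 N and z 51.9 the pad is compressed on a bottomed key. On to the nut: lift, travel and press.

{"op": "drive_tool", "data": {
  "steps": [
    {"dp": [0,0,-14],"rot": [0,0,0],"grip": 1},
    {"dp": [0,0,-22],"rot": [0,0,0],"grip": 1},
    {"dp": [0,0,-22],"rot": [0,0,0],"grip": 1},
    {"dp": [-11,23,0],"rot": [0,0,0],"grip": 1},
    {"dp": [-11,23,0],"rot": [0,0,0],"grip": 1},
    {"dp": [-11,23,0],"rot": [0,0,0],"grip": 1},
    {"dp": [-11,24,0],"rot": [0,0,0],"grip": 1},
    {"dp": [-12,24,0],"rot": [0,0,0],"grip": 1},
    {"dp": [0,0,15],"rot": [0,0,0],"grip": 1},
    {"dp": [0,0,15],"rot": [0,0,0],"grip": 1},
    {"dp": [0,0,0],"rot": [0,0,0],"grip": 1}
  ]
}}

```text
time_s: 5.8
ee_pos: [450.8, 114.9, 79.3]
orientation: [3.103, 0.492, -0.003]
force: [-0.3, 0.5, 0.5]
gripper_width: -0.0
grip_force: 0.0
```

Run:
```python
from h import *
import cv2
p,d=eyes.get_image("scene")
cv2.imwrite("pics/e.png",cv2.resize(p[180:310,200:350],None,fx=4,fy=4,interpolation=3)[:,:,::-1])
```

```text
(no output)
```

View pics/e.png

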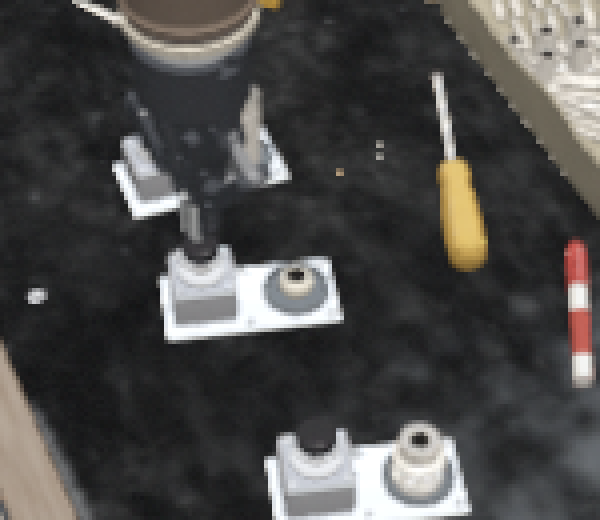

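The fingertips at (193,235) are right above the nut's key at (202,248). Pressing to z = 52.

{"op": "drive_tool", "data": {
  "steps": [
    {"dp": [0,0,8],"rot": [0,0,0],"grip": 1},
    {"dp": [0,0,3],"rot": [0,0,0],"grip": 1},
    {"dp": [0,0,3],"rot": [0,0,0],"grip": 1},
    {"dp": [0,0,3],"rot": [0,0,0],"grip": 1},
    {"dp": [0,0,3],"rot": [0,0,0],"grip": 1},
    {"dp": [0,0,3],"rot": [0,0,0],"grip": 1},
    {"dp": [0,0,2],"rot": [0,0,0],"grip": 1},
    {"dp": [0,0,2],"rot": [0,0,0],"grip": 1},
    {"dp": [0,0,1],"rot": [0,0,0],"grip": 1},
    {"dp": [0,0,0],"rot": [0,0,0],"grip": 1},
    {"dp": [0,0,0],"rot": [0,0,0],"grip": 1}
  ]
}}

```text
time_s: 6.95
ee_pos: [451.6, 115.6, 52.0]
orientation: [-3.103, -0.492, -0.001]
force: [-0.7, 1.5, 5.5]
gripper_width: 0.3
grip_force: 2.4
```

{"op": "drive_tool", "data": {
  "steps": [
    {"dp": [0,0,-14],"rot": [0,0,0],"grip": 1},
    {"dp": [0,0,-22],"rot": [0,0,0],"grip": 1},
    {"dp": [0,0,-22],"rot": [0,0,0],"grip": 1},
    {"dp": [-8,25,0],"rot": [0,0,0],"grip": 1},
    {"dp": [-8,25,0],"rot": [0,0,0],"grip": 1},
    {"dp": [-8,25,0],"rot": [0,0,0],"grip": 1},
    {"dp": [-7,25,0],"rot": [0,0,0],"grip": 1},
    {"dp": [-7,24,0],"rot": [0,0,0],"grip": 1},
    {"dp": [-7,24,0],"rot": [0,0,0],"grip": 1},
    {"dp": [-7,24,0],"rot": [0,0,0],"grip": 1},
    {"dp": [0,0,15],"rot": [0,0,0],"grip": 1},
    {"dp": [0,0,15],"rot": [0,0,0],"grip": 1},
    {"dp": [0,0,0],"rot": [0,0,0],"grip": 1}
  ]
}}

```text
time_s: 8.25
ee_pos: [453.6, -64.7, 78.3]
orientation: [-3.102, -0.491, 0.006]
force: [0.1, 0.2, -0.2]
gripper_width: 0.1
grip_force: 0.0
```

Run:
```python
from h import *
p,d=eyes.get_image("scene"); W=cloud("scene",d)
for k,c in dict(sleeve=(469,245),nut=(451.5,115.5)).items():
    q=W[(np.hypot(W[...,0]-c[0],W[...,1]-c[1])<10)&(d>0)]; print(k,len(q),np.percentile(q[:,2],[25,50,75]).round(1))
```

```text
sleeve 25 [54.  55.6 57.3]
nut 31 [54.8 55.9 56.8]
```

{"op": "drive_tool", "data": {
  "steps": [
    {"dp": [0,0,7],"rot": [0,0,0],"grip": 1},
    {"dp": [0,0,3],"rot": [0,0,0],"grip": 1},
    {"dp": [0,0,3],"rot": [0,0,0],"grip": 1},
    {"dp": [0,0,3],"rot": [0,0,0],"grip": 1},
    {"dp": [0,0,3],"rot": [0,0,0],"grip": 1},
    {"dp": [0,0,3],"rot": [0,0,0],"grip": 1},
    {"dp": [0,0,2],"rot": [0,0,0],"grip": 1},
    {"dp": [0,0,2],"rot": [0,0,0],"grip": 1},
    {"dp": [0,0,1],"rot": [0,0,0],"grip": 1},
    {"dp": [0,0,0],"rot": [0,0,0],"grip": 1},
    {"dp": [0,0,0],"rot": [0,0,0],"grip": 1}
  ]
}}

```text
time_s: 9.4
ee_pos: [455.4, -64.2, 52.9]
orientation: [3.103, 0.492, 0.0]
force: [-0.3, 0.1, 2.8]
gripper_width: -0.1
grip_force: 1.8
```

Both earlier keys read 56 mm, so they are down. I'll push the boss's key a bit further, then retreat up.

{"op": "drive_tool", "data": {
  "steps": [
    {"dp": [0,0,1.5],"rot": [0,0,0],"grip": 1},
    {"dp": [0,0,0],"rot": [0,0,0],"grip": 1},
    {"dp": [0,0,0],"rot": [0,0,0],"grip": 1}
  ]
}}

```text
time_s: 9.7
ee_pos: [455.4, -64.2, 51.4]
orientation: [3.103, 0.492, 0.001]
force: [-1.4, 0.5, 5.6]
gripper_width: 0.3
grip_force: 2.7
```

{"op": "drive_tool", "data": {
  "steps": [
    {"dp": [0,0,-14],"rot": [0,0,0],"grip": 1},
    {"dp": [0,0,-30],"rot": [0,0,0],"grip": 1},
    {"dp": [0,0,-30],"rot": [0,0,0],"grip": 1},
    {"dp": [0,0,-30],"rot": [0,0,0],"grip": 1},
    {"dp": [0,0,-30],"rot": [0,0,0],"grip": 1},
    {"dp": [0,0,0],"rot": [0,0,0],"grip": 1},
    {"dp": [0,0,0],"rot": [0,0,0],"grip": 1}
  ]
}}

```text
time_s: 10.4
ee_pos: [455.3, -64.6, 185.4]
orientation: [3.102, 0.491, 0.001]
force: [-0.6, -0.4, 0.5]
gripper_width: -0.0
grip_force: 0.0
```

Run:
```python
from h import *
p,d=eyes.get_image("scene"); W=cloud("scene",d)
for k,c in dict(sleeve=(469,245),nut=(451.5,115.5),boss=(455.5,-64),cap=(483.5,-258)).items():
    q=W[(np.hypot(W[...,0]-c[0],W[...,1]-c[1])<10)&(d>0)&(W[...,2]<100)]; print(k,len(q),np.percentile(q[:,2],[25,50,75]).round(1))
```

```text
sleeve 27 [53.6 54.9 55.7]
nut 30 [54.7 55.3 56.3]
boss 37 [55.  56.1 57. ]
cap 69 [64.  65.7 66.6]
```

```bash
python3 -c "
from cell import order; print(order.finish_job())"
```

```text
the job is handed in; nothing more can be done
None
```

I pressed the keys of the sleeve, ball nut and threaded boss in that order, at about 5.6 N or less, and all three measured about 55–56 mm (fully down). The plain blank's key stayed up at about 66 mm, and the job is handed in, though no verdict came back.

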